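Turn the parts carousel until the yellow-lidded jar faces front

TASK

I need the brass screws in the yellow-lidded jar: put a fingertip into one of the notches in the rim of the grey rotary parts tray and push it round, gently, until that jar stands squarely behind the red sorting trough at the organiser's front, then take your hand away. Push only on the rim, do not reach into the bays: leave the jars and the tape in there untouched, lift nothing, and leave the other things on the table where they lie.

Things in the scene. Friction and masses are not known exactly. Their poses are not given: they have to be found in the camera images.
- stand: fixed red stand of the rotary organiser. Origin on the tray's turning axis at table height; its own -x axis points to its front, where a red sorting trough (66 mm along x, 150 along y, 20 high, centre 203 mm from the axis) is joined on by a plate 6 mm thick. The stand's yaw varies. Under the tray it is a disc of 100 mm radius.
- tray_mid (a point): the grey turning tray, 300 mm across: point on its axis at the height of the rim's top, 46 mm above the table; axes turn with the tray, z up. Six bays, centred 0, 60, 120... degrees from its own x axis, floors 28 mm above the table, 20 mm high dividers between them. The rim is a flange from 115 to 150 mm radius, from 22 to 46 mm above the table.
- notch (a point): one of six equal finger notches in the tray's rim, in line with the dividers (30, 90, 150... degrees from the tray's x axis; this one at 30). Point in the notch's middle, 135 mm from the axis, at rim-top height. Open outwards, upwards and downwards (table below); back 115 mm from the axis; 43 mm wide there, 55 at the outside. Lobes between are about 100 mm long.
- tray: the same turning tray; origin on its axis at table height, same axes as tray_mid. It turns either way without end, takes 1 to 2 N at the rim, and stays where it is left, hardly coasting.
- jar_yellow_mid (a point): the wanted jar: clear, bright yellow lid 47 mm across, 42 mm tall; the point is its centre, z its axis. It stands loose in the middle of a bay, about 76 mm from the tray's axis, lid top 70 mm above the table, and rides with the tray. It must end in line with the trough: straight along the stand's own -x axis from the tray's axis.
- jar_blue_mid (a point): one of the small screw-top jars in the tray: clear, 47 mm across the lid, 42 mm tall, with a blue lid. The point is its centre, 21 mm up; z along its axis.
- jar_white_mid (a point): one of the small screw-top jars in the tray: clear, 47 mm across the lid, 42 mm tall, with a white lid. The point is its centre, 21 mm up; z along its axis.
- jar_green_mid (a point): one of the small screw-top jars in the tray: clear, 47 mm across the lid, 42 mm tall, with a green lid. The point is its centre, 21 mm up; z along its axis.
- tape_mid (a point): a roll of black tape lying flat in one of the bays, 54 mm across, 19 mm high; the point is its centre.
- jar_yellow: the same wanted jar; origin at the centre of its underside.
- jar_blue: origin at the centre of the blue-lidded jar's underside.
- jar_white: origin at the centre of the white-lidded jar's underside.
- jar_green: origin at the centre of the green-lidded jar's underside.
- tape: origin at the centre of the tape roll's underside.
- screwdriver: a loose screwdriver with a red handle, 200 mm long, lying on the table at the robot's right.
- spanner: a loose steel spanner, 170 mm long, lying on the table at the robot's left.
- oil: a loose black oil bottle with a red cap, 42 mm across, 125 mm tall, standing at the robot's right.
Things that resemble listed ones, but are neither listed nor needed, are in the scene too. Of the things shaped like the tape, the black one is meant.

How it is judged:
On the way:
1. the tray is pushed by the fingers (contact force between the fingers and tray above 0.2 N), for 0.02 s.
At the end, for the whole second after the job is handed in: The yellow-lidded jar is at the front, within 14 mm of the line from the tray's axis through the middle of the trough (10 degrees of turn); the tray is at rest; jars and tape stand in their bays; screwdriver, spanner and oil are within 30 mm of their starts (y of jar_yellow_mid in the frame of stand between -0.014 and 0.014 m and x of jar_yellow_mid in the frame of stand below -0.055 m and horizontal distance between each of jar_yellow_mid, jar_blue_mid, jar_white_mid, jar_green_mid, tape_mid and tray_mid below 0.1 m and height (world z) of each of jar_yellow_mid, jar_blue_mid, jar_white_mid, jar_green_mid, tape_mid below 0.058 m and angle between each of jar_yellow_mid, jar_blue_mid, jar_white_mid, jar_green_mid, tape_mid's own z axis and vertical below 0.2 rad and distance of each of screwdriver, spanner, oil from where it was at the start of the episode below 0.03 m and angular speed of tray below 0.05 rad/s); the robot touches nothing.
It fails at once if the fingers reach in over the bays instead of pushing at the rim (horizontal distance between the grasp point and tray_mid below 0.09 m and height (world z) of the grasp point below 0.07 m).
It fails at once if a jar or the tape is touched by the robot (over 0.5 N) (contact force between any of the fingers, the arm and jar_yellow above 0.5 N or contact force between any of the fingers, the arm and jar_blue above 0.5 N or contact force between any of the fingers, the arm and jar_white above 0.5 N or contact force between any of the fingers, the arm and jar_green above 0.5 N or contact force between any of the fingers, the arm and tape above 0.5 N).
It fails at once if a jar or the tape is lifted out of its bay or tips over (height (world z) of any of jar_yellow_mid, jar_blue_mid, jar_white_mid, jar_green_mid, tape_mid above 0.064 m or angle between any of jar_yellow_mid, jar_blue_mid, jar_white_mid, jar_green_mid, tape_mid's own z axis and vertical above 0.5 rad).
It fails at once if the tray is flung round, faster than 3.5 rad/s (half a turn in a second) (angular speed of tray above 3.5 rad/s).
It fails at once if the screwdriver, spanner or oil bottle is moved more than 30 mm (distance of any of screwdriver, spanner, oil from where it was at the start of the episode above 0.03 m).
It also fails if it takes over 58 s, if anything falls off the work surface, if the arm or the gripper's body presses on something with over 40 N, if the wrist force passes 120 N, or if a joint passes its speed limit or range.

ROBOT

A 7-joint arm with a two-finger parallel gripper is mounted at the origin on the work surface. World frame = base frame: x ahead of the robot, y to its left, z up, the work surface at z = 0. Lengths are in m, angles in rad, forces in N, time in s.
With the tool pointing down it reaches from about 0.4 to 0.85 m from the base axis. Payload 4.4 kg.
Tool frame: the origin (TCP) lies midway between the tips of the shut fingers; the grasp point (between the pads) lies 19 mm behind it; x points along the fingers, z is the direction in which the jaws open and shut, and the axes are right-handed (so a half turn about x gives the same grasp; the last joint's range is limited). The gripper opens to 94 mm and grips with 3 to 60 N. Pads are 16 mm wide; open, the fingers measure 119 mm over their backs; the gripper's body (75 mm by 177 mm) begins 78 mm behind the grasp point.
Start: joints at [-1.17, 0.628, 0.038, 1.517, -0.027, 0.996, -0.02], TCP at [0.292, 0.58, 0.205] pointing down, gripper open.
Joint ranges: [-3.06, 3.06], [-0.37, 2.12], [-1.25, 1.32], [0.18, 2.47], [-1.1, 4.24], [0.23, 1.98], [-2.94, 2.94]. Speed limits (rad/s): [2.57, 2.57, 3.14, 3.14, 3.14, 3.14, 3.14].

INTERFACE

Orientations are given as a unit quaternion [x, y, z, w].
In Python, from plant import telemetry, vision, order, models gives the robot as it stands.
- The arm moves only by the tool apply_moves, never from a script. Its argument "targets" is a list of rows, each a list of 6 numbers: the shift along the world's x, y, z in mm, then the turn, a rotation vector about the world's x, y, z in rad. In form: [[tx, ty, tz, rx, ry, rz], ...]. A call has 1 to 20 rows; each row shifts and turns the pose as measured when the row begins; what a row does not reach is not made up. A row lasts 1/12 s, in which the tool goes at most 41.7 mm and 7.16 degrees, less where a joint would pass 70% of its speed; a pose out of reach is approached as far as the arm can. A call with a gripper value outside its range is refused whole. "hand" is the finger opening in mm, from 0 to 94, set as the call begins (left out, the last holds). The fingers move at their own pace and stop on an object; the grip force is fixed at half the most. Time passes only in rows, so rows that do not move let the fingers close. It gives the time, the measured TCP pose, the force and the opening at its end, in the units of the state.
- telemetry.state(): the state, without advancing time (a new reading comes with each control period).
- vision.camera(name): name is "side" or "top"; returns the picture (420x560x3 uint8, red, green, blue); there is no depth.
- vision.get_calibration(name): a dict with "fx", "fy", "cx", "cy" (pixels), "eye" and "orientation" of the camera in the world. Camera axes: x right, y down, z forward; pixel columns grow to the right and rows downward; lengths in m; the calibration is good to about 2 mm. A picture is of the moment at which its call begins. get_calibration takes no time and is no camera call.
- order.job_done(): hands the job in, once; it reports no verdict.
Trained networks look in the newest picture that a camera, given by its name, has taken for a name from the list of things; names that differ only in an ending like _2 or _b are one class to them, and where a whole thing is asked for, a point or a joint stands for the part that bears it (a point fixed in the world has none). Each returns a list of dicts, best first, with "conf" (0 to 1); they miss things now and then, are a little off and sometimes report something else, mostly with a low value. They report only what shows in the picture. A call takes as long as a camera call. They do not tell look-alikes from the thing itself.
- models.boxes_of(camera, label): "bbox" ([left, top, width, height] as shares, 0 to 1, of the picture: columns of its width, rows of its height, round what is visible of it).
- models.outline_of(camera, label): "mask" (420x560 bool, what is visible of it) and "bbox" ([left, top, width, height] as shares, 0 to 1, of the picture: columns of its width, rows of its height, round what is visible of it).
The state is a dict: "time": time; "joint_pos": joint angles; "qvel": joint speeds; "joint_efforts": joint torques, N m; "ee_pos": TCP position; "eef_rot": TCP orientation; "wrist_force": force on the tool from outside, world axes, zero at the start; "torque": the same for the moment, N m; "opening": finger opening in m.
Only numpy, scipy, OpenCV 4.12 (cv2) and the standard library are available. Lean on these libraries where they do the work, as an engineer would, in place of code of your own. Each camera call takes 0.05 s, during which the arm holds its last target. There are 200 camera calls.

## Working session

There is one attempt and no reset: what is moved stays moved. The work goes in short steps, Python scripts to look and compute and a tool call to move; the robot and the scene stay as the last step left them, time stands still between calls to the robot, and variables do not carry over. Pictures are saved under pics/ and viewed, on a budget of 10 in all, crops included, one or two more only if the job needs it, and the job is handed in when it is done.

Besides the shell and the picture viewer there is one more tool, called as name([rows], argument=value, ...), one row to a line, values as JSON. apply_moves: Moves the arm, as the interface text tells. Its arguments: {"type":"object","properties":{"targets":{"type":"array"},"hand":{"type":"number"}},"required":["targets"]}

```bash
mkdir -p pics
cat > h.py <<'E'
import numpy as np, cv2
from scipy.spatial.transform import Rotation as R
from plant import telemetry, vision, order, models
def ray(cam,u,v,z):
    c=vision.get_calibration(cam); M=R.from_quat(c["orientation"]).as_matrix()
    d=M@np.array([(u-c["cx"])/c["fx"],(v-c["cy"])/c["fy"],1]); e=np.array(c["eye"])
    return e+d*(z-e[2])/d[2]
def proj(cam,p):
    c=vision.get_calibration(cam); M=R.from_quat(c["orientation"]).as_matrix()
    q=M.T@(np.array(p)-np.array(c["eye"])); return np.array([c["fx"]*q[0]/q[2]+c["cx"],c["fy"]*q[1]/q[2]+c["cy"]])
def save(img,n): cv2.imwrite("pics/"+n,img[:,:,::-1])
E
python3 - <<'E'
from h import *
print(vision.get_calibration("top"))
s=telemetry.state();print(s["ee_pos"],s["eef_rot"],s["time"])
a=vision.camera("top");save(a,"top0.png");b=vision.camera("side");save(b,"side0.png")
for l in ["stand","tray","jar_yellow","jar_blue","jar_white","jar_green","tape","notch"]:
    for d in models.boxes_of("top",l)[:3]:
        x,y,w,h=d["bbox"];u,v=(x+w/2)*560,(y+h/2)*420
        print(l,round(d["conf"],2),np.round([u,v,w*560,h*420]),np.round(ray("top",u,v,0.07 if 'jar' in l else 0.046),3))
E
```

```text
{'fx': 537.4868482573629, 'fy': 537.4868482573629, 'cx': 277.10873010619594, 'cy': 210.6044992132826, 'eye': array([3.78888847e-01, 1.38157892e-03, 1.53518140e+00]), 'orientation': array([ 0.71516826, -0.69709082,  0.0365122 , -0.03557533])}
[0.2921966  0.57988616 0.20456616] [-0.37115245  0.60264285  0.37044266  0.60153112] 0.0
stand 0.9 [226. 243.  60.  52.] [0.438 0.141 0.046]
stand 0.55 [267. 158.  12.  18.] [0.679 0.033 0.046]
tray 0.6 [250. 184. 110. 104.] [0.605 0.08  0.046]
jar_yellow 0.48 [240. 154.  16.  19.] [0.684 0.107 0.07 ]
jar_blue 0.56 [266. 158.  19.  20.] [0.674 0.037 0.07 ]
jar_white 0.81 [229. 198.  18.  18.] [0.561 0.133 0.07 ]
jar_green 0.69 [262. 204.  15.  19.] [0.546 0.043 0.07 ]
tape 0.76 [276. 183.  20.  19.] [0.609 0.006 0.046]
tape 0.54 [328. 213.  17.  16.] [ 0.528 -0.141  0.046]
tape 0.44 [328. 173.  18.  18.] [ 0.641 -0.139  0.046]
notch 0.68 [250. 182. 107. 104.] [0.611 0.08  0.046]
notch 0.63 [433. 234.  10.  69.] [ 0.477 -0.434  0.046]
```

View pics/top0.png

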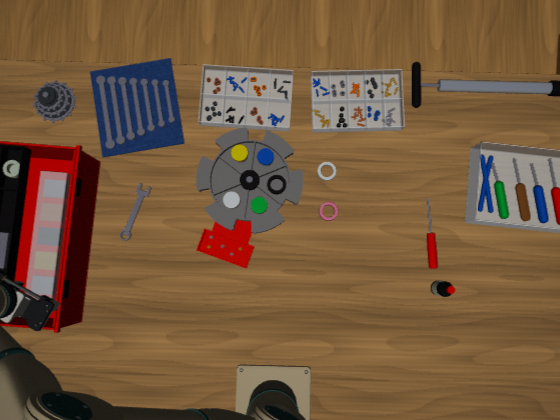

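View pics/side0.png

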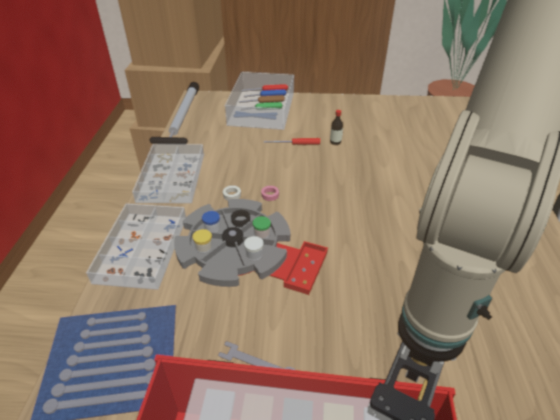

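Seen in the top view: tray axis about (249,180), yellow lid (240,154), and trough (226,243) to the lower left. The yellow lid is the only one of that colour; the others are blue (266,158), white (231,200) and green (259,205), and the black tape is at (276,184). The white and pink rings at (327,171) and (328,211) are look-alikes outside the tray. I'll measure precisely by colour and confirm in a crop.

```bash
cat >> h.py <<'E'
def cmask(img,lo,hi,box):
    h=cv2.cvtColor(img,cv2.COLOR_RGB2HSV); m=cv2.inRange(h,np.array(lo),np.array(hi)); o=np.zeros_like(m)
    x0,y0,x1,y1=box; o[y0:y1,x0:x1]=m[y0:y1,x0:x1]; return o
def cen(m):
    v,u=np.nonzero(m); return u.mean(),v.mean(),len(u)
def yellow(img):
    u,v,n=cen(cmask(img,(22,130,100),(34,255,255),(195,125,305,270))); return ray("top",u,v,.07)[:2],n
def axis_fit(img):
    # disc edge: grey rim's outer points -> least-squares circle of lobes
    h=cv2.cvtColor(img,cv2.COLOR_RGB2HSV); m=cv2.inRange(h,np.array((0,0,60)),np.array((179,50,140)))
    m=cv2.morphologyEx(m,cv2.MORPH_OPEN,np.ones((3,3),np.uint8)); n,l,s,c=cv2.connectedComponentsWithStats(m)
    m=np.zeros_like(m)
    for i in range(1,n):
        if s[i,4]>80 and np.hypot(*(c[i]-[249,181]))<60: m[l==i]=255
    pts=np.argwhere(m)[:,::-1]
    W=np.array([ray("top",u,v,.046)[:2] for u,v in pts])
    hull=cv2.convexHull(pts.astype(np.int32))[:,0]
    H=np.array([ray("top",u,v,.046)[:2] for u,v in hull])
    return W,H,m
E
python3 - <<'E'
from h import *
from scipy.optimize import least_squares
a=vision.camera("top")
W,H,m=axis_fit(a)
f=least_squares(lambda p:np.hypot(*(H-p[:2]).T)-.15,[.61,.08],loss='soft_l1',f_scale=.003)
C=f.x; print("axis",C,np.round(f.fun*1000))
h=cmask(a,(20,0,0),(21,1,1),(0,0,1,1))
hsv=cv2.cvtColor(a,cv2.COLOR_RGB2HSV); 
hub=cmask(a,(0,0,0),(179,255,55),(236,168,262,192)); u,v,n=cen(hub); print("hub",ray("top",u,v,.07),n)
Y,n=yellow(a); d=Y-C; print("yellow",Y,n,np.hypot(*d),np.degrees(np.arctan2(d[1],d[0])))
for nme,lo,hi in [("blue",(100,130,80),(125,255,255)),("green",(45,130,60),(80,255,255))]:
    u,v,n=cen(cmask(a,lo,hi,(200,130,300,230))); P=ray("top",u,v,.07)[:2]-C; print(nme,np.hypot(*P),np.degrees(np.arctan2(P[1],P[0])))
red=cmask(a,(0,150,80),(8,255,255),(190,205,270,275))
v,u=np.nonzero(red); Q=np.array([ray("top",x,y,.015)[:2] for x,y in zip(u,v)])
r=cv2.minAreaRect(((Q[np.hypot(*(Q-C).T)>.172])*1000).astype(np.float32)); print("trough",r)
t=np.array(r[0])/1000-C; print("front ang",np.degrees(np.arctan2(t[1],t[0])),np.hypot(*t))
# notches: occupancy at r=.135
ang=np.arange(-180,180,2); occ=[]
for t in ang:
    p=C+.136*np.array([np.cos(np.radians(t)),np.sin(np.radians(t))]); q=proj("top",[*p,.046]).round().astype(int); occ.append(m[q[1],q[0]]>0)
print([int(t) for t,o in zip(ang,occ) if not o])
print(R.from_quat(telemetry.state()["eef_rot"]).as_matrix().round(3))
save(cv2.resize(a[110:280,180:320],None,fx=4,fy=4,interpolation=cv2.INTER_CUBIC)[:600],"crop1.png")
E
```

```text
Traceback (most recent call last):
  File "h.py", line 27, in axis_fit
    W=np.array([ray("top",u,v,.046)[:2] for u,v in pts])
                ~~~^^^^^^^^^^^^^^^^
  File "h.py", line 5, in ray
    c=vision.get_calibration(cam); M=R.from_quat(c["orientation"]).as_matrix()
ValueError: time passes only in moves, steps and waits
```

```bash
sed -i 's/vision.get_calibration(cam)/cal(cam)/; s/^def ray/import functools\ncal=functools.lru_cache(None)(lambda n: vision.get_calibration(n))\ndef ray/' h.py
cat > m.py <<'E'
from h import *
from scipy.optimize import least_squares
a=vision.camera("top")
W,H,m=axis_fit(a)
f=least_squares(lambda p:np.hypot(*(H-p[:2]).T)-.15,[.61,.08],loss='soft_l1',f_scale=.003)
C=f.x; print("axis",C,np.round(f.fun*1000))
hub=cmask(a,(0,0,0),(179,255,55),(236,168,262,192)); u,v,n=cen(hub); print("hub",ray("top",u,v,.07),n)
Y,n=yellow(a); d=Y-C; print("yellow",Y,n,np.hypot(*d),np.degrees(np.arctan2(d[1],d[0])))
for nme,lo,hi in [("blue",(100,130,80),(125,255,255)),("green",(45,130,60),(80,255,255))]:
    u,v,n=cen(cmask(a,lo,hi,(200,130,300,230))); P=ray("top",u,v,.07)[:2]-C; print(nme,np.hypot(*P),np.degrees(np.arctan2(P[1],P[0])))
red=cmask(a,(0,150,80),(8,255,255),(190,205,270,275))
v,u=np.nonzero(red); Q=np.array([ray("top",x,y,.015)[:2] for x,y in zip(u,v)])
r=cv2.minAreaRect(((Q[np.hypot(*(Q-C).T)>.172])*1000).astype(np.float32)); print("trough",r)
t=np.array(r[0])/1000-C; print("front ang",np.degrees(np.arctan2(t[1],t[0])),np.hypot(*t))
ang=np.arange(-180,180,2); occ=[]
for t in ang:
    p=C+.136*np.array([np.cos(np.radians(t)),np.sin(np.radians(t))]); q=proj("top",[*p,.046]).round().astype(int); occ.append(m[q[1],q[0]]>0)
print([int(t) for t,o in zip(ang,occ) if not o])
print(R.from_quat(telemetry.state()["eef_rot"]).as_matrix().round(3))
import sys
save(cv2.resize(a[120:270,180:320],None,fx=4,fy=4,interpolation=cv2.INTER_CUBIC),sys.argv[1])
E
python3 m.py crop1.png
```

```text
axis [0.62036148 0.08201559] [-1. -1.  0. -0.  1.  3.  4.  4.  4.  3.  1.  2.  1.  1.  1.  0. -1. -1.
 -2. 63. 54. 25.  8. 22. 31. -3. -2.]
hub [0.61247475 0.08025438 0.07      ] 290
yellow [0.68858417 0.11127787] 228 0.07423351805115422 23.21560292892436
blue 0.07352391496081702 -36.025514532177134
green 0.08204087895145985 -159.09525510060556
trough ((428.2730407714844, 145.11386108398438), (151.37757873535156, 73.85435485839844), 71.64786529541016)
front ang 161.81539847744077 0.20218645068636087
[-180, -178, -176, -138, -136, -134, -132, -130, -128, -126, -124, -122, -120, -118, -76, -74, -72, -70, -68, -66, -64, -62, -60, -58, -18, -16, -14, -12, -10, -8, -6, -4, -2, 0, 2, 46, 48, 50, 52, 54, 56, 58, 60, 62, 64, 106, 108, 110, 112, 114, 116, 118, 120, 122, 124, 166, 168, 170, 172, 174, 176, 178]
[[-0.    -0.893  0.45 ]
 [-0.     0.45   0.893]
 [-1.     0.    -0.   ]]
```

View pics/crop1.png

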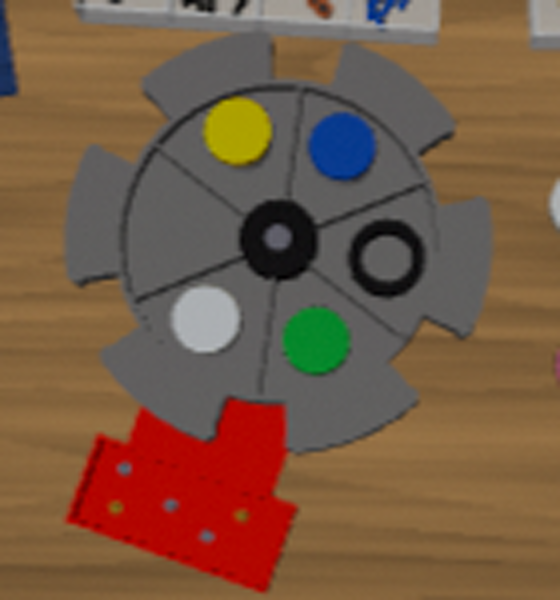

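Confirmed in the crop: the yellow lid at crop (238,130), in the bay at the far left of centre, is the only yellow one. The circle fit was pulled off by the parts box, so I take the axis from the opposite yellow and green lids: about (0.616, 0.082). Yellow is at 22°, the trough at 161.5° and the notches at about 52° + k·60°. I need to turn the tray +139.5°, pushing with the notch at 52°.

apply_moves([
  [29,-28,0,0,0,0],
  [29,-28,0,0,0,0],
  [29,-28,0,0,0,0],
  [29,-28,0,0,0,0],
  [29,-28,0,0,0,0],
  [29,-28,0,0,0,0],
  [29,-28,0,0,0,0],
  [29,-28,0,0,0,0],
  [29,-28,0,0,0,0],
  [29,-28,0,0,0,0],
  [29,-28,0,0,0,0],
  [29,-28,0,0,0,0],
  [29,-28,0,0,0,0],
  [29,-28,0,0,0,0],
  [0,0,0,0,0,0],
], hand=0)

```text
time: 1.85
ee_pos: [0.7033, 0.1725, 0.2067]
eef_rot: [-0.374, 0.599, 0.376, 0.6]
wrist_force: [-0.6, -1.4, 0.2]
opening: 0.0009
```

apply_moves([
  [-6,16,0,0,0,0],
  [0,0,-30,0,0,0],
  [0,0,-30,0,0,0],
  [0,0,-30,0,0,0],
  [0,0,-10,0,0,0],
  [0,0,0,0,0,0],
])

```text
time: 2.35
ee_pos: [0.696, 0.1959, 0.1057]
eef_rot: [-0.373, 0.597, 0.376, 0.603]
wrist_force: [-0.3, 0.0, -0.3]
opening: 0.0004
```

Run:
```python
from h import *
print(telemetry.state()["ee_pos"])
a=vision.camera("side")
p=telemetry.state()["ee_pos"]
for q,c in [([p[0],p[1],.046],(255,0,255)),([.697,.189,.046],(0,255,255)),([.6162,.082,.046],(255,255,0))]:
    print(proj("side",q))
save(cv2.resize(a[150:300,150:330],None,fx=4,fy=4,interpolation=cv2.INTER_CUBIC),"side1.png")
```

```text
[0.69596312 0.19587281 0.10570878]
[193.14754638 267.13207907]
[193.37187122 264.78560655]
[232.81319329 235.35478824]
```

View pics/side1.png

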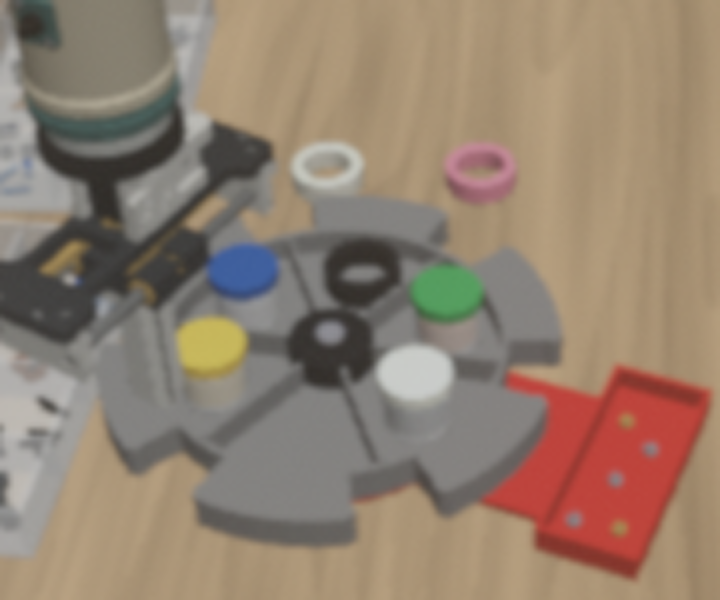

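Run:
```python
from h import *
C=np.array([.6162,.082])
for cam,pts,o in [("side",[(135,470-28),(182,432),(240,460),(197,490)],(150,150)),("top",[(145,83),(166,103),(128,163),(95,146)],(180,120))]:
    for u,v in pts:
        p=ray(cam,o[0]+u/4,o[1]+v/4,.046)[:2]; d=p-C; print(cam,p.round(3),np.hypot(*d).round(3),np.degrees(np.arctan2(d[1],d[0])).round(1))
```

```text
side [0.723 0.177] 0.143 41.4
side [0.696 0.167] 0.117 46.5
side [0.657 0.187] 0.113 68.9
side [0.678 0.212] 0.144 64.6
top [0.725 0.178] 0.145 41.5
top [0.711 0.163] 0.125 40.4
top [0.667 0.188] 0.118 64.2
top [0.679 0.212] 0.144 64.2
```

apply_moves([
  [0,-6,-20,0,0,0],
  [0,0,-25,0,0,0],
  [0,0,-20,0,0,0],
  [0,0,-12,0,0,0],
  [0,0,0,0,0,0],
])

```text
time: 2.82
ee_pos: [0.7009, 0.1987, 0.0384]
eef_rot: [-0.375, 0.589, 0.378, 0.608]
wrist_force: [-0.6, -0.6, -0.5]
opening: 0.0004
```

apply_moves([
  [-8,5.5,0,0,0,0],
  [-8.7,5,0,0,0,0],
  [-9,4.4,0,0,0,0],
  [-9.3,3.7,0,0,0,0],
  [-9.6,2.9,0,0,0,0],
  [-9.7,2.2,0,0,0,0],
  [0,0,0,0,0,0],
])

```text
time: 3.4
ee_pos: [0.646, 0.2286, 0.0488]
eef_rot: [-0.377, 0.584, 0.377, 0.612]
wrist_force: [-0.5, 0.5, 0.7]
opening: 0.0005
```

```bash
cat > st.py <<'E'
from h import *
C=np.array([.6162,.082]); a=vision.camera("top"); s=telemetry.state(); p=s["ee_pos"]; d=p[:2]-C
print("tcp",np.round(p,4),"r",np.hypot(*d).round(4),"ang",np.degrees(np.arctan2(d[1],d[0])).round(1),"t",s["time"], "F",np.round(s["wrist_force"],1))
X=R.from_quat(s["eef_rot"]).as_matrix(); print("tool x",X[:,0].round(3))
for n,lo,hi,off in [("yellow",(22,130,80),(34,255,255),0),("blue",(100,130,80),(125,255,255),60),("green",(45,130,60),(80,255,255),180)]:
    m=cmask(a,lo,hi,(205,130,300,235))
    if (m>0).sum()<60: print(n,"hidden");continue
    u,v,k=cen(m); q=ray("top",u,v,.07)[:2]-C
    print(n,k,np.hypot(*q).round(4),"-> yellow ang",(np.degrees(np.arctan2(q[1],q[0]))+off).round(1)%360)
print("want 161.5"); save(a,"last_top.png");
E
python3 st.py
```

```text
tcp [0.6474 0.2285 0.0492] r 0.1498 ang 78.0 t 3.45 F [-0.   0.5 -0.8]
tool x [ 0.035  0.022 -0.999]
yellow 232 0.0775 -> yellow ang 36.3
blue 220 0.0769 -> yellow ang 39.9
green 223 0.0781 -> yellow ang 36.5
want 161.5
```

apply_moves([
  [0,0,20,0,0,0],
  [18,-26,0,-0.022,0.035,0],
  [0,0,0,0,0,0],
  [0,0,0,0,0,0],
])

```text
time: 3.78
ee_pos: [0.6662, 0.2052, 0.0735]
eef_rot: [-0.378, 0.596, 0.378, 0.599]
wrist_force: [0.0, 1.7, -0.6]
opening: 0.0009
```

```bash
python3 st.py
```

```text
tcp [0.6671 0.203  0.0735] r 0.1313 ang 67.2 t 3.8333 F [ 0.6 -0.6  0.4]
tool x [ 0.004 -0.    -1.   ]
yellow 136 0.0732 -> yellow ang 31.5
blue 220 0.0769 -> yellow ang 39.9
green 221 0.0782 -> yellow ang 36.4
want 161.5
```

apply_moves([
  [0,0,-20,0,0,0],
  [0,0,-20,0,0,0],
  [0,0,-13,0,0,0],
  [0,0,0,0,0,0],
])

```text
time: 4.17
ee_pos: [0.6693, 0.2024, 0.0208]
eef_rot: [-0.379, 0.595, 0.375, 0.601]
wrist_force: [0.1, 0.4, -0.5]
opening: 0.0004
```

apply_moves([
  [-9.5,3,-1,0,0,0],
  [-9.7,2,-1,0,0,0],
  [-9.8,1,-1,0,0,0],
  [-10,0,-1,0,0,0],
])

```text
time: 4.5
ee_pos: [0.6357, 0.2102, 0.0185]
eef_rot: [-0.38, 0.591, 0.374, 0.605]
wrist_force: [2.7, 2.2, -0.9]
opening: 0.0004
```

apply_moves([
  [-10,1,0,0,0.01,0],
  [-10,0.3,0,0,0.01,0],
  [-10,-0.5,0,0,0,0],
  [-10,-1.5,0,0,0,0],
  [-10,-2.5,0,0,0,0],
])

```text
time: 4.92
ee_pos: [0.5867, 0.2091, 0.0215]
eef_rot: [-0.377, 0.595, 0.378, 0.602]
wrist_force: [2.0, 1.1, -0.7]
opening: 0.0005
```

apply_moves([
  [-9.7,-2.7,-0.5,0,0,0],
  [-9.4,-3.5,-0.5,0,0,0],
  [-9.1,-4.2,-0.5,0,0,0],
  [-8.8,-4.9,-0.5,0,0,0],
  [-8.5,-5.5,-0.5,0,0,0],
])

```text
time: 5.33
ee_pos: [0.5417, 0.1881, 0.0221]
eef_rot: [-0.377, 0.593, 0.377, 0.603]
wrist_force: [1.2, 0.3, -0.3]
opening: 0.0003
```

```bash
python3 st.py
```

```text
tcp [0.5391 0.1863 0.0218] r 0.1297 ang 126.5 t 5.3833 F [-2.9 -1.1  1.3]
tool x [ 0.009  0.006 -1.   ]
yellow 231 0.0768 -> yellow ang 90.1
blue 222 0.0768 -> yellow ang 93.2
green 220 0.0789 -> yellow ang 90.1
want 161.5
```

apply_moves([
  [-7.8,-6.3,-0.3,-0.005,0.008,0],
  [-7.3,-6.8,0,0,0,0],
  [-6.7,-7.4,0,0,0,0],
  [-6.2,-7.9,0,0,0,0],
  [-5.6,-8.3,0,0,0,0],
])

```text
time: 5.8
ee_pos: [0.5062, 0.1497, 0.0229]
eef_rot: [-0.378, 0.595, 0.377, 0.601]
wrist_force: [1.2, 0.3, -0.2]
opening: 0.0004
```

apply_moves([
  [-5,-8.7,0,0,0,0],
  [-4.3,-9.1,0,0,0,0],
  [-3.6,-9.3,0,0,0,0],
  [-2.8,-9.6,0,0,0,0],
  [-2.1,-9.8,0,0,0,0],
])

```text
time: 6.22
ee_pos: [0.4857, 0.0988, 0.0232]
eef_rot: [-0.378, 0.595, 0.378, 0.601]
wrist_force: [1.8, 1.2, 0.5]
opening: 0.0004
```

```bash
python3 st.py
```

```text
tcp [0.4847 0.0957 0.0232] r 0.1322 ang 174.1 t 6.2667 F [-0.5 -2.  -0.5]
tool x [ 0.005  0.002 -1.   ]
yellow 88 0.0713 -> yellow ang 128.4
blue 223 0.0761 -> yellow ang 139.9
green 223 0.0791 -> yellow ang 136.8
want 161.5
```

apply_moves([
  [-0.5,-10,0,0,0,0],
  [0.3,-10,0,0,0,0],
  [1,-9.9,0,0,0,0],
  [1.7,-7,0,0,0,0],
  [0,0,0,0,0,0],
])

```text
time: 6.68
ee_pos: [0.4855, 0.0543, 0.0228]
eef_rot: [-0.376, 0.598, 0.377, 0.599]
wrist_force: [0.7, 0.2, 0.0]
opening: 0.0006
```

```bash
python3 st.py
```

```text
tcp [0.4852 0.0548 0.0227] r 0.1338 ang -168.3 t 6.7333 F [ 0.3  0.1 -0.3]
tool x [ 0.001  0.002 -1.   ]
yellow hidden
blue 223 0.0763 -> yellow ang 159.5
green 224 0.0791 -> yellow ang 156.3
want 161.5
```

apply_moves([
  [1.3,-5,0,0,0,0],
  [1.3,-4.5,0,0,0,0],
  [0,0,0,0,0,0],
])

```text
time: 6.98
ee_pos: [0.4875, 0.0454, 0.0225]
eef_rot: [-0.376, 0.598, 0.378, 0.599]
wrist_force: [0.4, 0.5, -0.0]
opening: 0.0006
```

```bash
python3 st.py
```

```text
tcp [0.4874 0.0457 0.0225] r 0.1338 ang -164.3 t 7.0333 F [-0.3  0.9  0.1]
tool x [-0.001  0.003 -1.   ]
yellow hidden
blue 222 0.0758 -> yellow ang 162.9
green 222 0.0795 -> yellow ang 159.7
want 161.5
```

Yellow is at about 160–163°, which is on target. I'll back off the wall, lift straight up and move away.

apply_moves([
  [-1,6,0,0,0,0],
  [0,0,20,0,0,0],
  [0,0,35,0,0,0],
  [0,0,40,0,0,0],
  [0,0,40,0,0,0],
  [0,0,30,0,0,0],
  [0,40,0,0,0,0],
  [0,40,0,0,0,0],
  [0,40,0,0,0,0],
  [-5,40,0,0,0,0],
  [-5,40,0,0,0,0],
  [-5,40,0,0,0,0],
  [-5,40,0,0,0,0],
  [-5,40,0,0,0,0],
  [0,0,0,0,0,0],
  [0,0,0,0,0,0],
])

```text
time: 8.37
ee_pos: [0.4469, 0.3904, 0.1961]
eef_rot: [-0.375, 0.598, 0.381, 0.597]
wrist_force: [-0.3, -0.7, -0.5]
opening: 0.0005
```

```bash
python3 st.py; python3 m.py crop2.png | grep -v '\['; python3 m.py crop2.png | egrep 'axis|trough'
```

```text
tcp [0.4461 0.3916 0.1962] r 0.3532 ang 118.8 t 8.4167 F [-0.3  1.2 -0.3]
tool x [-0.007  0.009 -1.   ]
yellow 234 0.0767 -> yellow ang 160.1
blue 221 0.0759 -> yellow ang 163.0
green 223 0.0795 -> yellow ang 159.6
want 161.5
 -1. -1. -2. 60. 27. 17. 31. -2. -2. -2.]
blue 0.0769395819916881 105.51132537137461
green 0.07620832074754201 -21.12070727866101
trough ((428.2730407714844, 145.11386108398438), (151.37757873535156, 73.85435485839844), 71.64786529541016)
front ang 161.70001924267012 0.20161766065449213
axis [0.61970491 0.0817894 ] [-2. -3.  0.  1.  1.  2.  3.  3.  1.  0.  2.  2.  1.  1. -0. -1. -0. -0.
trough ((428.2730407714844, 145.11386108398438), (151.37757873535156, 73.85435485839844), 71.64786529541016)
```

View pics/last_top.png

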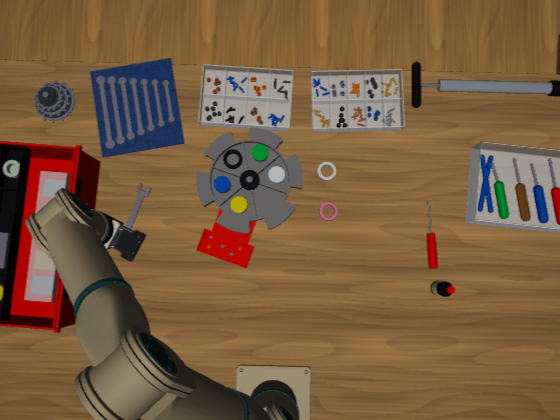

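The picture shows the yellow lid at (238,204), on the line from the axis (249,180) to the trough (226,243). It is about 1.5° off, or 2 mm. The jars and tape are in their bays and the other things are where they were. I'm handing it in.

```bash
python3 -c "
from plant import order; print(order.job_done())"
```

```text
the job is handed in; nothing more can be done
None
```

I turned the tray about 138° by its rim with the shut fingers, until the yellow-lidded jar stood behind the red trough, then lifted the hand clear. The job is handed in after about 8.5 s of robot time; no verdict was reported.

- **Final position:** the last picture puts the yellow jar at 160.1° against the trough's 161.5–161.7°. That is about 2 mm off the line, where 14 mm is allowed.
- **Other things:** the jars and tape are in their bays. The screwdriver, spanner and oil bottle look unmoved, judged by eye from the top view.
- **First push slipped:** the finger drifted up and outwards after about 15° and came off the rim. I lifted it, went back into the same notch lower down and finished from there.
- **Checks that disagreed:** the blue lid implied 163.0° for the yellow jar and the green lid 159.6°, which still fits the tolerance. The circle fit of the tray's axis was off by about 4 mm because the parts box got into it, so I used the lid positions instead.

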